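Rock the ball sorter's seesaw gate over to the blue side and release the queue

ROBOT

A 6-joint arm with a two-finger parallel gripper is mounted at the origin on a cart in front of the work surface, level with it; the furniture and walls round the work are solid. World frame = base frame: x ahead of the robot, y to its left, z up, the work surface at z = 0. Lengths are in m, angles in rad, forces in N, time in s.
With the tool pointing down it reaches from about 0.2 to 0.875 m from the base axis. Payload 3.4 kg.
Tool frame: the origin (TCP) lies between the finger pads; the fingertips stand 22 mm ahead of it and the grasp point (between the pads) lies 3 mm ahead of it; z points along the fingers, y is the line along which they close (so a half turn about z gives the same grasp; the last joint's range is limited). The gripper opens to 94 mm and grips with 3 to 60 N. Pads are 16 mm wide; open, the fingers measure 119 mm over their backs; the gripper's body (75 mm by 177 mm) begins 78 mm behind the grasp point.
Start: joints at [-1.427, 0.276, 1.505, -0, 1.361, -0.121], TCP at [0.15, -0.555, 0.227] pointing down, gripper open.
Joint ranges: [-2.89, 2.89], [-0.75, 2.08], [0.22, 2.7], [-1.18, 4.32], [0.11, 2.71], [-2.7, 2.7]. Speed limits (rad/s): [2.57, 2.57, 3.14, 3.14, 3.14, 3.14].

INTERFACE

Orientations are given as a 3x3 rotation matrix whose columns are the frame's x, y, z axes.
In Python, from cell import robot gives the robot as it stands.
- The arm moves only by the tool step_arm, never from a script. Its argument "deltas" is a list of rows, each a list of 2 entries, a list of its own where there are three numbers: the shift along the tool's x, y, z in cm, then the turn about the tool's z in rad. In form: [[[tx, ty, tz], spin], ...]. A call has 1 to 8 rows; each row shifts and turns the commanded pose from where the row before left it, along the tool's axes as they then stand; what a row does not reach is not made up. A row lasts 1/10 s, in which the tool goes at most 50 mm and 8.59 degrees, less where a joint would pass 70% of its speed; a pose out of reach is approached as far as the arm can. A call is refused whole if a number of a shift passes 5 or a number of a turn 0.15, either way. A call with a gripper value outside its range is refused whole. "gripper" is the opening, from 0 (shut) to 1 (fully open), set as the call begins (left out, the last holds). The fingers move at their own pace and stop on an object; the grip force is fixed at half the most. Time passes only in rows, so rows that do not move let the fingers close. It gives the time, the measured TCP pose, the force, the opening and the grip force at its end, in the units of the state.
- robot.get_state(): the state, without advancing time (a new reading comes with each control period).
- robot.get_image(name): name is "side" or "top"; returns the picture (420x560x3 uint8, red, green, blue); there is no depth.
- robot.camera_info(name): a dict with "vertical_fov" (degrees; the focal length in pixels is half the picture's height over the tangent of half this angle, whatever the lens; pixels are square), "cx", "cy" (the principal point, pixels), "k1" (the pictures are not rectified: a ray, as slopes to the right and down, at radius r is drawn at 1 + k1 r^2 times it, then the intrinsics apply), "world_from_camera" (4x4, takes a point from camera to world coordinates). Camera axes: x right, y down, z forward; pixel columns grow to the right and rows downward; lengths in m; the calibration is good to about 2 mm. A picture is of the moment at which its call begins. camera_info takes no time and is no camera call.
- robot.finish_job(): hands the job in; it is judged then, once.
Trained networks look in the newest picture that a camera, given by its name, has taken for a name from the list of things; names that differ only in an ending like _2 or _b are one class to them, and where a whole thing is asked for, a point or a joint stands for the part that bears it (a point fixed in the world has none). Each returns a list of dicts, best first, with "p" (0 to 1); they miss things now and then, are a little off and sometimes report something else, mostly with a low value. They report only what shows in the picture. A call takes as long as a camera call.
- robot.look_for(camera, query): "xyz" ([x, y, z] in m, in the coordinates of the camera as it stood for that picture, good to about 4 mm: the middle of the surface that is visible of it).
The state is a dict: "time": time; "joint_pos": joint angles; "dq": joint speeds; "joint_efforts": joint torques, N m; "tool_pos": TCP position; "eef_rot": TCP orientation; "contact_force": force on the tool from outside, world axes, zero at the start; "ft_torque": the same for the moment, N m; "grip_width": finger opening in m; "finger_force": force on a finger pad.
Only numpy, scipy, OpenCV 4.12 (cv2) and the standard library are available. Lean on these libraries where they do the work, as an engineer would, in place of code of your own. Each camera call takes 0.05 s, during which the arm holds its last target. There are 200 camera calls.

TASK

The seesaw gate of the ball sorter is tipped towards the red tray, but the three queued steel balls belong in the blue one. Press the raised blue pad down so that the gate rocks over its pivot to the blue side, and only then push the yellow plate of the stop bar all the way in, towards the feed channel, so that all three balls run down the blue chute into the blue tray. Do not touch the balls, and leave the other things on the bench where they are.

Things in the scene. Friction and masses are not known exactly. Their poses are not given: they have to be found in the camera images.
- sorter: Ball sorter, aluminium, fixed to the bench (place and yaw vary), 165 x 386 mm, at most 155 mm high. Origin: on the bench below the middle of the gate pivot. +x points from the gate to the feed channel (away from the robot at yaw 0), +y to the blue tray. Pivot axis: along x, 85 mm up. Feed channel with the queued balls: x 14 to 98 mm, y +-13 mm, sloping down to the gate, top 145 mm up.
- gate (a joint): Angle of the white seesaw gate (a 130 mm trough across the end of the feed, with a parallel rocker bar on its -x side). -0.22 = over to the red side (blue pad raised), +0.22 = over to the blue side, 0 = level. A brass block makes it over-centre: past level it falls over by itself and stays; about 0.2 N on a pad rocks it.
- blue_pad (a point): Middle of the top face of the round blue pad (26 mm across) at the blue end of the rocker bar, 45 mm to the -x side of and 55 mm to the +y side of the pivot's middle. About 107 mm above the bench when raised, about 83 mm when pressed fully down. Press it straight down.
- red_pad (a point): Middle of the top face of the round red pad (26 mm across) at the other end of the rocker bar.
- stop (a joint): Slide of the steel stop bar that holds back the balls, m: 0 = closed, 0.030 = fully pushed in (channel open; the balls run from about 0.020). It moves along the sorter's +y, needs about 1.5 N and stays where it is left.
- stop_plate (a point): Middle of the outer (-y) face of the yellow push plate (28 mm wide along the sorter's x, 34 mm high, 6 mm thick) at the outer end of the stop bar, 31 mm to the +x side of the pivot; it stands beside the feed on the red side, about 133 mm above the bench, with open space outside and below. Push this face along the sorter's +y.
- blue_tray (a point): Middle of the inner floor of the open blue tray (inside 75 x 75 mm, walls to 48 mm above the bench), at the foot of the blue chute, 151 mm to the +y side of the pivot.
- red_tray (a point): The same of the red tray, on the -y side.
- ball_0_center (a point): Centre of the first steel ball, 18 mm across, about 24 g, lying in the feed channel behind the stop.
- ball_1_center (a point): Centre of the second steel ball, 18 mm across, about 24 g, lying in the feed channel behind the stop.
- ball_2_center (a point): Centre of the third steel ball, 18 mm across, about 24 g, lying in the feed channel behind the stop.
- vial_blue: Glass vial with blue cap, 22 mm across, 50 mm high, standing on the bench in front of the sorter; origin at its underside. To be left alone.
- vial_red: Glass vial with red cap, same size, in front of the sorter; origin at its underside. To be left alone.
- brass_weight: Brass check weight with a knob, 28 mm across, 26 mm high, in front of the sorter; origin at its underside. To be left alone.
- brown_bottle: Small brown bottle with white cap, 34 mm across, 70 mm high, beside the blue tray; origin at its underside. To be left alone.
- knob (a point): Front face centre of the black hand knob (62 mm across, upright disc) of the big fixed instrument behind the sorter; it sticks out of the instrument towards the robot. Nothing to do with it: an obstacle to keep clear of (pass on the robot side of it), like the rest of the instrument behind it.

How it is judged:
On the way, in this order (a step that is already met when the one before it is completed fails the run):
1. the gate is rocked over to the blue side while the stop still holds the balls (value of joint gate above 0.17 rad and value of joint stop below 0.008 m), for 0.2 s.
2. the stop bar is pushed in (value of joint stop above 0.024 m and value of joint gate above 0.12 rad), for 0.1 s.
At the end, for the whole second after the job is handed in: All three balls lie still (under 0.05 m/s) inside the blue tray, the gate rests over to the blue side (above 0.17 rad), the stop bar is pushed in (more than 24 mm of 30), and the vials, the weight and the bottle are within 30 mm of where they stood (y of ball_0_center in the frame of sorter between 0.112 and 0.192 m and x of ball_0_center in the frame of sorter between -0.04 and 0.04 m and z of each of ball_0_center, ball_1_center, ball_2_center in the frame of sorter below 0.03 m and linear speed of each of ball_0, ball_1, ball_2 below 0.05 m/s and y of ball_1_center in the frame of sorter between 0.112 and 0.192 m and x of ball_1_center in the frame of sorter between -0.04 and 0.04 m and y of ball_2_center in the frame of sorter between 0.112 and 0.192 m and x of ball_2_center in the frame of sorter between -0.04 and 0.04 m and value of joint gate above 0.17 rad and value of joint stop above 0.024 m and distance of each of vial_blue, vial_red, brass_weight, brown_bottle from where it was at the start of the episode below 0.03 m); the robot touches nothing.
It fails at once if the robot touches a ball (contact force between any of the fingers, the arm and ball_0 above 0.3 N or contact force between any of the fingers, the arm and ball_1 above 0.3 N or contact force between any of the fingers, the arm and ball_2 above 0.3 N).
It fails at once if a ball is lifted out of the sorter (height (world z) of any of ball_0_center, ball_1_center, ball_2_center above 0.165 m).
It fails at once if a ball runs down the red side (y of any of ball_0_center, ball_1_center, ball_2_center in the frame of sorter below -0.045 m).
It fails at once if a bystander is pushed away, lifted or knocked over (distance of any of vial_blue, vial_red, brass_weight, brown_bottle from where it was at the start of the episode above 0.03 m or angle between any of vial_blue, vial_red, brass_weight, brown_bottle's own z axis and vertical above 0.5 rad).
It also fails if it takes over 48 s, if anything falls off the work surface, if the arm or the gripper's body presses on something with over 40 N, if the wrist force passes 120 N, or if a joint passes its speed limit or range.

## Working session

There is one attempt and no reset: what is moved stays moved. The work goes in short steps, Python scripts to look and compute and a tool call to move; the robot and the scene stay as the last step left them, time stands still between calls to the robot, and variables do not carry over. Pictures are saved under pics/ and viewed, at most 10 in all, crops included, and the job is handed in when it is done.

Besides the shell and the picture viewer there is one more tool, called after "Call:" as name(argument=value, ...), one argument or row to a line, values as JSON. step_arm: Moves the arm, as the interface text tells. Its arguments: {"type":"object","properties":{"deltas":{"type":"array","items":{"type":"array"}},"gripper":{"type":"number"}},"required":["deltas"]}

```bash
mkdir -p pics; cat > h.py <<'E'
import numpy as np, cv2
from cell import robot
def look(cam,q,n=2):
    T=np.array(robot.camera_info(cam)["world_from_camera"])
    return [(round(d["p"],2),(T[:3,:3]@np.array(d["xyz"])+T[:3,3]).round(4).tolist()) for d in robot.look_for(cam,q)[:n]]
def ray(cam,u,v,z):
    c=robot.camera_info(cam);T=np.array(c["world_from_camera"]);f=210/np.tan(np.radians(c["vertical_fov"])/2)
    K=np.array([[f,0,c["cx"]],[0,f,c["cy"]],[0,0,1]])
    p=cv2.undistortPoints(np.array([[[u,v]]],float),K,np.array([c["k1"],0,0,0,0.]))[0,0] 
    d=T[:3,:3]@np.array([*p,1]);return T[:3,3]+d*(z-T[2,3])/d[2]
E
python3 - <<'E'
from h import *
for c in("top","side"):
    im=robot.get_image(c);cv2.imwrite(f"pics/{c}0.png",im[:,:,::-1])
    for q in("blue_pad","red_pad","stop_plate","blue_tray","red_tray","ball_0_center","vial_blue","vial_red","brass_weight","brown_bottle","knob"):print(c,q,look(c,q))
s=robot.get_state();print(s["time"],s["tool_pos"],s["eef_rot"],s["contact_force"])
E
```

```text
top blue_pad [(0.94, [0.4764, -0.0308, 0.0963])]
top red_pad [(0.58, [0.474, -0.033, 0.0953])]
top stop_plate [(0.53, [0.5052, -0.0808, 0.1463])]
top blue_tray [(0.56, [0.4764, -0.0426, 0.0243])]
top red_tray [(0.71, [0.48, -0.0427, 0.0292]), (0.66, [0.3773, -0.003, 0.0486])]
top ball_0_center [(0.54, [0.5285, -0.0476, 0.1335]), (0.45, [0.5219, 0.1868, 0.0528])]
top vial_blue [(0.61, [0.4344, 0.1135, 0.0494]), (0.44, [0.483, -0.041, 0.0301])]
top vial_red [(0.68, [0.3751, -0.0051, 0.0516]), (0.28, [0.3293, -0.1306, 0.0181])]
top brass_weight [(0.45, [0.3284, -0.1316, 0.0214])]
top brown_bottle [(0.86, [0.5223, 0.1886, 0.0494])]Traceback (most recent call last):
  File "<stdin>", line 4, in <module>
  File "h.py", line 5, in look
    return [(round(d["p"],2),(T[:3,:3]@np.array(d["xyz"])+T[:3,3]).round(4).tolist()) for d in robot.look_for(cam,q)[:n]]
                                                                                               ~~~~~~~~~~~~~~^^^^^^^
ValueError: it knows: ball_0_center, ball_1_center, ball_2_center, blue_pad, blue_tray, brass_weight, brown_bottle, gate, red_pad, red_tray, sorter, stop, stop_plate, vial_blue, vial_red
```

View pics/top0.png

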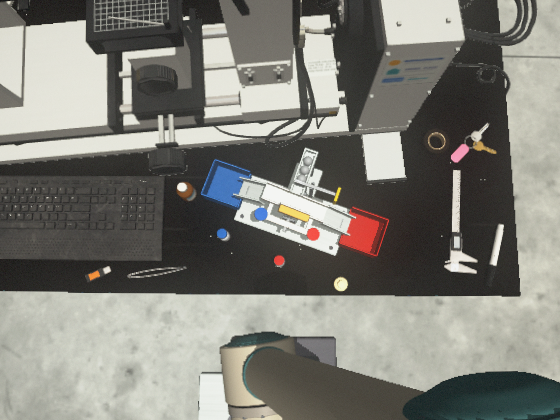

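The top picture shows the blue pad at (261,214), red pad (313,234), yellow plate (338,194), blue tray (227,182), red tray (364,231), vials (222,234) and (279,261), weight (341,284), and the knob near (167,160). The sorter is yawed clockwise.

```bash
python3 - <<'E'
from h import *
im=robot.get_image("side");cv2.imwrite("pics/side0.png",im[:,:,::-1])
for q in("blue_pad","red_pad","stop_plate","blue_tray","red_tray","ball_0_center"):print(q,look("side",q))
im=robot.get_image("top")
cv2.imwrite("pics/topc.png",cv2.resize(im[140:300,150:410],None,fx=3,fy=3,interpolation=cv2.INTER_CUBIC)[:,:,::-1])
for n,u,v,z in(("bp",261,214,.107),("rp",313,234,.083),("plate",338,194,.15),("knob",167,160,.1),("blue tray corner",206,160,.048),("btray",227,182,.03),("rtray",364,231,.03)):print(n,ray("top",u,v,z).round(4))
for c in("top","side"):print(np.array(robot.camera_info(c)["world_from_camera"]).round(3)[:3])
s=robot.get_state();print(s["time"],s["tool_pos"],s["eef_rot"],s["contact_force"])
E
```

```text
blue_pad [(0.62, [0.4655, -0.0188, 0.1066])]
red_pad [(0.9, [0.4624, -0.0162, 0.1018])]
stop_plate [(0.53, [0.503, -0.0947, 0.1412])]
blue_tray [(0.73, [0.4912, -0.0233, 0.0365])]
red_tray [(0.51, [0.4312, 0.1217, 0.0312])]
ball_0_center []
bp [0.4633 0.0295 0.107 ]
rp [ 0.4283 -0.0711  0.083 ]
plate [ 0.494  -0.1142  0.15  ]
knob [0.572  0.2184 0.1   ]
blue tray corner [0.5872 0.1505 0.048 ]
btray [0.5445 0.1076 0.03  ]
rtray [ 0.442  -0.1788  0.03  ]
[[ 0.008 -0.986  0.166  0.31 ]
 [-1.    -0.006  0.013 -0.031]
 [-0.011 -0.166 -0.986  1.006]]
[[-0.827 -0.219  0.518 -0.039]
 [-0.562  0.343 -0.753  0.732]
 [-0.013 -0.914 -0.407  0.57 ]]
0.95 [ 0.15048336 -0.55497478  0.22752325] [[ 9.65142062e-01  2.61726574e-01  7.27234209e-06]
 [ 2.61726573e-01 -9.65142053e-01 -1.36343567e-04]
 [-2.86658914e-05  1.33494276e-04 -9.99999991e-01]] [-0.56111878 -0.31338042  0.53021867]
```

View pics/side0.png

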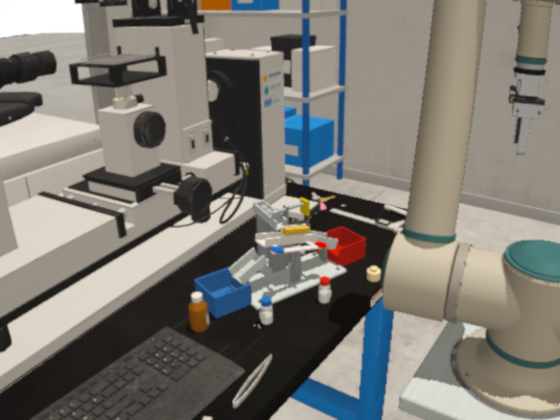

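View pics/topc.png

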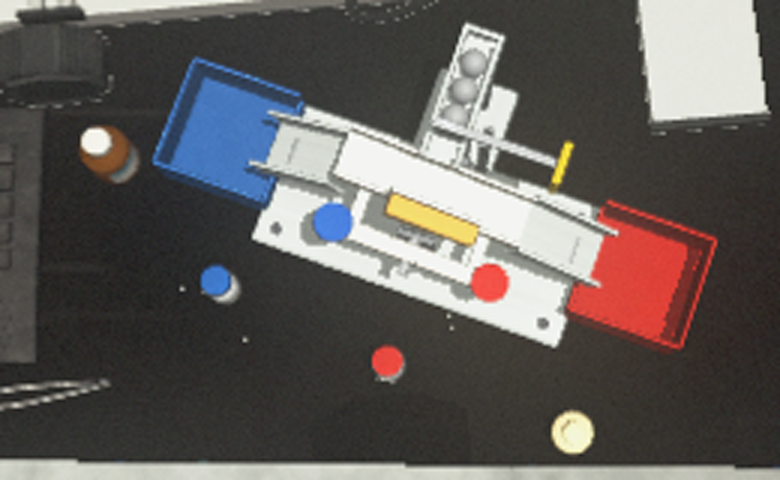

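The side view agrees: the gate's blue end is up and the plate sticks out at the red side. The sorter yaw is about -0.335, with the pivot near (0.489, -0.034). I'll turn the tool to sorter axes with the gripper shut, then move above the blue pad.

Call:
step_arm(
  deltas=[
    [[0, 0, 0], 0.12],
    [[0, 0, 0], 0.12],
    [[0, 0, 0], 0.12],
    [[0, 0, 0], 0.12],
    [[0, 0, 0], 0.12],
    [[0.7, -4.5, 0], 0],
    [[0.7, -4.5, 0], 0],
    [[0.7, -4.5, 0], 0],
  ],
  gripper=0,
)

```text
time: 1.75
tool_pos: [0.2151, -0.4332, 0.2273]
eef_rot: [[0.944, -0.33, 0.0], [-0.33, -0.944, 0.0], [0.0, -0.0, -1.0]]
contact_force: [0.5, -0.8, 1.7]
grip_width: 0.0338
finger_force: 0.0
```

Call:
step_arm(
  deltas=[
    [[0.7, -4.5, 0], 0],
    [[0.7, -4.5, 0], 0],
    [[0.7, -4.5, 0], 0],
    [[0.7, -4.5, 0], 0],
    [[0.7, -4.5, 0], 0],
    [[0.7, -4.5, 0], 0],
    [[0.7, -4.5, 0], 0],
    [[0.7, -4.5, 0], 0],
  ],
)

```text
time: 2.55
tool_pos: [0.3866, -0.1112, 0.2278]
eef_rot: [[0.944, -0.329, 0.001], [-0.329, -0.944, -0.001], [0.001, 0.0, -1.0]]
contact_force: [0.9, -0.7, -0.7]
grip_width: 0.0009
finger_force: 0.0
```

Call:
step_arm(
  deltas=[
    [[0.7, -4.5, 0], 0],
    [[0.7, -4.5, 0], 0],
    [[0.7, -4.5, 0], 0],
    [[0.5, -2.5, 0], 0],
    [[0, 0, 0], 0],
    [[0, 0, 0], 0],
  ],
)

```text
time: 3.15
tool_pos: [0.4628, 0.0296, 0.2273]
eef_rot: [[0.945, -0.328, -0.001], [-0.328, -0.945, -0.001], [-0.001, 0.001, -1.0]]
contact_force: [-0.3, 0.0, -0.5]
grip_width: 0.0007
finger_force: 0.0
```

Call:
step_arm(
  deltas=[
    [[0, -0.2, 4], 0],
    [[0, 0, 4], 0],
    [[0, 0, 0.3], 0],
    [[0, 0, 0], 0],
  ],
)

```text
time: 3.55
tool_pos: [0.4631, 0.0304, 0.1444]
eef_rot: [[0.944, -0.331, -0.002], [-0.331, -0.944, -0.0], [-0.002, 0.001, -1.0]]
contact_force: [-0.7, -0.1, -0.5]
grip_width: 0.0005
finger_force: 0.0
```

```bash
python3 - <<'E'
from h import *
a=robot.get_image("top")[150:270,200:360];b=robot.get_image("side")[170:320,190:390]
a=cv2.resize(a,(400,300),interpolation=cv2.INTER_CUBIC);b=cv2.resize(b,(400,300),interpolation=cv2.INTER_CUBIC)
cv2.imwrite("pics/a1.png",np.hstack([a,b])[:,:,::-1])
E
```

```text
(no output)
```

View pics/a1.png

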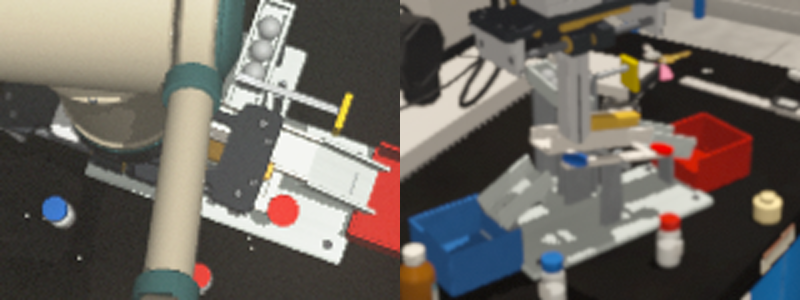

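The right half shows the shut fingertips at (577,142) right above the blue pad at (575,158), with the other parts clear. Now I'll press straight down.

Call:
step_arm(
  deltas=[
    [[0, 0, 1], 0],
    [[0, 0, 1], 0],
    [[0, 0, 1], 0],
    [[0, 0, 0.6], 0],
    [[0, 0, 0.3], 0],
    [[0, 0, 0], 0],
  ],
)

```text
time: 4.25
tool_pos: [0.4633, 0.0316, 0.1061]
eef_rot: [[0.944, -0.329, -0.002], [-0.329, -0.944, -0.0], [-0.001, 0.001, -1.0]]
contact_force: [-2.5, 0.1, 9.2]
grip_width: 0.0005
finger_force: 4.1
```

Call:
step_arm(
  deltas=[
    [[0, 0, -2], 0],
    [[0, 0, -4], 0],
    [[0, 0, -4], 0],
    [[0, 0, -2], 0],
    [[0, 0, 0], 0],
  ],
)

```text
time: 4.75
tool_pos: [0.466, 0.0315, 0.2282]
eef_rot: [[0.944, -0.329, 0.007], [-0.329, -0.944, -0.001], [0.007, -0.002, -1.0]]
contact_force: [-0.4, 0.4, -0.7]
grip_width: 0.0008
finger_force: 0.0
```

Call:
step_arm(
  deltas=[
    [[1.5, 4, 0], 0],
    [[2, 4, 0], 0],
    [[2, 4, 0], 0],
    [[2.3, 4, 0], 0],
    [[0, 0, 0], 0],
    [[0, 0, 0], 0],
  ],
)

```text
time: 5.35
tool_pos: [0.484, -0.1455, 0.2233]
eef_rot: [[0.944, -0.331, -0.004], [-0.331, -0.944, 0.002], [-0.004, -0.001, -1.0]]
contact_force: [-0.5, 0.7, -1.0]
grip_width: 0.0005
finger_force: 0.0
```

```bash
python3 - <<'E'
from h import *
a=robot.get_image("top")[150:270,200:360];b=robot.get_image("side")[170:320,190:390]
a=cv2.resize(a,(400,300),interpolation=cv2.INTER_CUBIC);b=cv2.resize(b,(400,300),interpolation=cv2.INTER_CUBIC)
cv2.imwrite("pics/a2.png",np.hstack([a,b])[:,:,::-1])
E
```

```text
(no output)
```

View pics/a2.png

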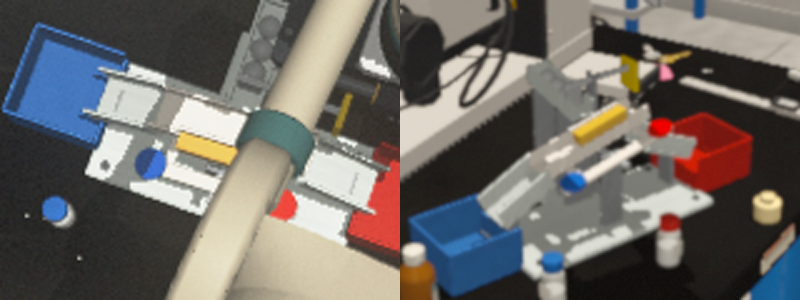

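The gate is over to the blue side: the blue pad is down at (572,182) and the red pad is up at (660,127). The stop plate hasn't moved. Next I'll descend outside the plate and push along sorter +y (tool -y).

Call:
step_arm(
  deltas=[
    [[0, 0, 4], 0],
    [[0, 0, 4], 0],
    [[0, 0, 0.6], 0],
    [[0, 0, 0], 0],
    [[0, 0, 0], 0],
  ],
)

```text
time: 5.95
tool_pos: [0.4861, -0.145, 0.141]
eef_rot: [[0.945, -0.328, 0.003], [-0.328, -0.945, -0.001], [0.003, 0.0, -1.0]]
contact_force: [0.8, 0.2, 0.8]
grip_width: 0.0007
finger_force: 0.0
```

```bash
python3 - <<'E'
from h import *
a=robot.get_image("top")[150:270,200:360];b=robot.get_image("side")[170:320,190:390]
a=cv2.resize(a,(400,300),interpolation=cv2.INTER_CUBIC);b=cv2.resize(b,(400,300),interpolation=cv2.INTER_CUBIC)
cv2.imwrite("pics/a3.png",np.hstack([a,b])[:,:,::-1])
E
```

```text
(no output)
```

View pics/a3.png

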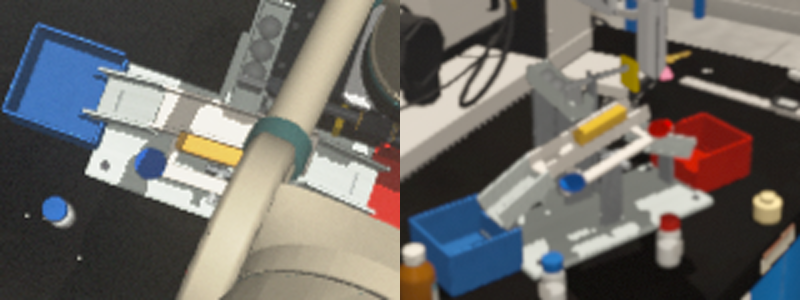

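The fingers at (650,40) stand just outside the plate at (630,72). I'll push at a moderate speed and watch the force.

Call:
step_arm(
  deltas=[
    [[0, -1, 0], 0],
    [[0, -0.8, 0], 0],
    [[0, -0.6, 0], 0],
    [[0, -0.6, 0], 0],
    [[0, -0.6, 0], 0],
    [[0, -0.6, 0], 0],
    [[0, -0.4, 0], 0],
    [[0, 0, 0], 0],
  ],
)

```text
time: 6.85
tool_pos: [0.5001, -0.101, 0.1393]
eef_rot: [[0.945, -0.328, -0.0], [-0.328, -0.945, 0.001], [-0.001, -0.001, -1.0]]
contact_force: [-0.1, -0.6, -0.2]
grip_width: 0.0006
finger_force: 0.0
```

Call:
step_arm(
  deltas=[
    [[0, -0.3, 0], 0],
    [[0, -0.2, 0], 0],
    [[0, 0, 0], 0],
  ],
)

```text
time: 7.15
tool_pos: [0.5008, -0.0986, 0.1393]
eef_rot: [[0.945, -0.328, -0.002], [-0.328, -0.945, -0.003], [-0.001, 0.004, -1.0]]
contact_force: [-2.4, -5.9, 0.7]
grip_width: 0.0003
finger_force: 2.9
```

```bash
python3 - <<'E'
from h import *
a=robot.get_image("top")[150:270,200:360];b=robot.get_image("side")[170:320,190:390]
a=cv2.resize(a,(400,300),interpolation=cv2.INTER_CUBIC);b=cv2.resize(b,(400,300),interpolation=cv2.INTER_CUBIC)
cv2.imwrite("pics/a4.png",np.hstack([a,b])[:,:,::-1]);print(robot.get_state()["contact_force"])
E
```

```text
[-2.33914781 -5.78195293  0.86571391]
```

View pics/a4.png

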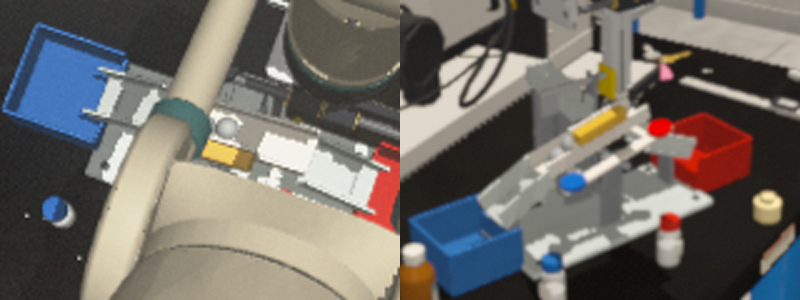

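A ball is on the gate at (227,127) and rolling to blue. The 6 N force means the bar is at its end stop. I'll give it a slight extra push, wait, then back off and rise.

Call:
step_arm(
  deltas=[
    [[0, -0.2, 0], 0],
    [[0, 0, 0], 0],
    [[0, 0, 0], 0],
    [[0, 0, 0], 0],
    [[0, 0, 0], 0],
    [[0, 0, 0], 0],
    [[0, 0, 0], 0],
    [[0, 0, 0], 0],
  ],
)

```text
time: 8.05
tool_pos: [0.5008, -0.0986, 0.1394]
eef_rot: [[0.945, -0.328, -0.003], [-0.328, -0.945, -0.007], [-0.001, 0.007, -1.0]]
contact_force: [-3.6, -10.3, 1.4]
grip_width: 0.0005
finger_force: 5.3
```

Call:
step_arm(
  deltas=[
    [[0, 1.5, 0], 0],
    [[0, 3, 0], 0],
    [[0, 2, 0], 0],
    [[0, 0, -4], 0],
    [[0, 0, -5], 0],
    [[0, 4.5, 0], 0],
    [[0, 4.5, 0], 0],
    [[0, 4.5, 0], 0],
  ],
)

```text
time: 8.85
tool_pos: [0.4362, -0.285, 0.23]
eef_rot: [[0.945, -0.328, 0.002], [-0.328, -0.945, 0.0], [0.002, -0.001, -1.0]]
contact_force: [1.1, -0.8, 0.4]
grip_width: 0.0002
finger_force: 0.0
```

Call:
step_arm(
  deltas=[
    [[0, 4.5, 0], 0],
    [[0, 4.5, 0], 0],
    [[-1, 4.5, 0], 0],
    [[-1, 4.5, 0], 0],
    [[0, 0, 0], 0],
    [[0, 0, 0], 0],
    [[0, 0, 0], 0],
    [[0, 0, 0], 0],
  ],
)

```text
time: 9.65
tool_pos: [0.3591, -0.4461, 0.2295]
eef_rot: [[0.945, -0.327, 0.0], [-0.327, -0.945, 0.001], [0.0, -0.001, -1.0]]
contact_force: [-0.4, 0.3, -0.2]
grip_width: 0.0004
finger_force: 0.0
```

```bash
python3 - <<'E'
from h import *
a=robot.get_image("top")[150:300,170:390];b=robot.get_image("side")[170:320,190:390]
a=cv2.resize(a,(440,300),interpolation=cv2.INTER_CUBIC);b=cv2.resize(b,(360,300),interpolation=cv2.INTER_CUBIC)
cv2.imwrite("pics/a5.png",np.hstack([a,b])[:,:,::-1]);print(look("top","ball_0_center",4))
E
```

```text
[]
```

View pics/a5.png

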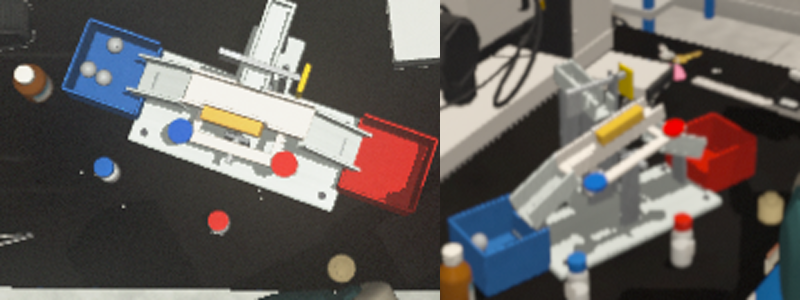

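All three balls are in the blue tray, at (115,45), (90,69) and (103,77). The gate is over to blue, the plate is in, and the bystanders haven't moved. I'll let the balls settle before handing in.

Call:
step_arm(
  deltas=[
    [[0, 0, 0], 0],
    [[0, 0, 0], 0],
    [[0, 0, 0], 0],
    [[0, 0, 0], 0],
    [[0, 0, 0], 0],
    [[0, 0, 0], 0],
    [[0, 0, 0], 0],
    [[0, 0, 0], 0],
  ],
)

```text
time: 10.6
tool_pos: [0.3584, -0.4475, 0.2295]
eef_rot: [[0.944, -0.329, 0.0], [-0.329, -0.944, -0.0], [0.0, 0.0, -1.0]]
contact_force: [0.1, -1.0, -0.9]
grip_width: 0.0006
finger_force: 0.0
```

Call:
step_arm(
  deltas=[
    [[0, 0, 0], 0],
    [[0, 0, 0], 0],
    [[0, 0, 0], 0],
    [[0, 0, 0], 0],
    [[0, 0, 0], 0],
    [[0, 0, 0], 0],
    [[0, 0, 0], 0],
    [[0, 0, 0], 0],
  ],
)

```text
time: 11.4
tool_pos: [0.3584, -0.4474, 0.2295]
eef_rot: [[0.944, -0.329, -0.0], [-0.329, -0.944, -0.0], [-0.0, 0.0, -1.0]]
contact_force: [-0.4, 0.3, -0.2]
grip_width: 0.0002
finger_force: 0.0
```

Call:
step_arm(
  deltas=[
    [[0, 0, 0], 0],
    [[0, 0, 0], 0],
    [[0, 0, 0], 0],
    [[0, 0, 0], 0],
    [[0, 0, 0], 0],
    [[0, 0, 0], 0],
    [[0, 0, 0], 0],
    [[0, 0, 0], 0],
  ],
)

```text
time: 12.2
tool_pos: [0.3584, -0.4474, 0.2295]
eef_rot: [[0.944, -0.329, -0.0], [-0.329, -0.944, -0.0], [-0.0, 0.0, -1.0]]
contact_force: [0.9, -0.2, 0.2]
grip_width: 0.0005
finger_force: 0.0
```

```bash
python3 - <<'E'
from h import *
a=robot.get_image("top")[155:215,190:250].astype(int)
for i in range(4): robot.get_image("side")
b=robot.get_image("top")[155:215,190:250].astype(int);print(abs(a-b).max(),abs(a-b).mean())
print(robot.finish_job())
E
```

```text
14 2.0551851851851852
the job is handed in; nothing more can be done
None
```

I rocked the gate to blue, then pushed the stop bar in to its end; all three balls ran into the blue tray, and I handed the job in at about 12.5 s (no verdict was returned).

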